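# Lock the blade chest with its key

### The job

Lock the blade chest: take the red key from the rack, put it fully into the chest's keyhole and turn it clockwise until the latch comes firmly against its stop, without forcing it. Turn the key back to its home position while it is still fully in, draw it out and stand it back in the rack slot it came from, upright with its collar down on the rack, and let go. Move the latch only with the key, and leave everything else alone.

Things in the scene. Friction and masses are not known exactly. Their poses are not given: they have to be found in the camera images.
- key_grip (a point): Centre of the red handle of the red key, a loose steel key (about 60 g) standing upright in one of the rack's slots. The handle is a block 12 mm (point x) by 34 mm (y) by 34 mm high, z up. On the axis below it: a neck 9 mm in diameter, 6 mm long; the collar; a round shank 7 mm in diameter, 9 mm long; the bit. The key's foot is 46 mm below this point.
- key_collar (a point): Centre of the underside of the red key's brass collar (16 mm in diameter, 4 mm thick), 27 mm below key_grip, same axes. The collar rests on the rack's top, and on the lock plate when fully in.
- key_bit (a point): Centre of the foot of the red key's flat symmetric steel bit, 19 mm below key_collar, same axes. Bit: 5 mm (x) by 26 mm (y) by 10 mm high, its lowest 1.5 mm stepped in to 3.8 by 24 mm. The key works either way round (half turn about z). In the lock its faces push some 10 mm from the axis: 0.1 to 0.2 N m on the key is a firm push, 0.3 is forcing.
- keyhole (a point): Centre of the keyhole at the top face of the brass lock plate (44 x 44 mm, 6 mm thick, top 107 mm above the table). Slot 8 mm (point x) by 27.5 mm (y), 8.5 mm wide at the middle: 0.75 mm of play each side for shank and bit length, so a measured pose may miss it and the key must be felt in. z up. Home: key y parallel to keyhole y, either way round.
- chest: Fixed wooden blade chest, 240 mm (x) by 200 mm (y), 85 mm high, origin under its centre; the lock sits on its top, 60 mm to -x. Below the lock plate is a chamber 16 mm deep: with the collar on the plate the bit is under the plate and turns. Turned back, it meets a hard stop within 0.1 rad past home. Only within about 0.1 rad of home can the bit come out through the plate.
- latch (a joint): Turn of the steel latch arm (red mark, 83 mm long, just below plate level), rad, clockwise from above: 0 to 0.12 at the start (open), 0.75 at its stop, across the lid's brass tongue. The key's bit pushes it after some 0.2 to 0.6 rad of free turn (drag about 0.03 N m); its hard stop differs, with the key 0.9 to 1.3 rad clockwise from home: feel for it. It stays where left.
- rack: Fixed light wooden key rack, 60 mm (x) by 200 mm (y), 32 mm high; origin under its centre. Slots in its top at y = -60, 0 and 60 mm, each 11 mm (x) by 30 mm (y), 26 mm deep, hold three keys alike but for the handle's colour (red, black, blue), in any order, wide side along rack y, feet 13 mm above the table.
- black_key: Loose key like the red one with a black handle, in the rack; origin at its foot. Leave alone.
- blue_key: Loose key like the red one with a blue handle, in the rack; origin at its foot. Leave alone.
- awl: Loose awl with a brown wooden handle, about 163 mm long and 27 mm thick, lying on the table. Leave alone.
- edger: Loose edge tool with a reddish handle, about 128 mm long and 27 mm thick, lying on the table. Leave alone.
- spool: Wooden spool, 40 mm in diameter, 45 mm high, standing; origin under it. Leave alone.
- dye: Amber jar with a black cap, 48 mm in diameter, 85 mm high, standing; origin under it. Leave alone.
- mallet: Loose hammer lying on the table. Leave alone.

How it is judged:
On the way, in this order (a step that is already met when the one before it is completed fails the run):
1. the red key is fully in the keyhole, its collar within 3 mm of the plate (horizontal distance between key_collar and keyhole below 0.003 m and z of key_collar in the frame of keyhole below 0.003 m and value of joint latch below 0.3 rad), for 0.1 s.
2. the key, fully in, holds the latch firmly (over 4 N) against its stop (horizontal distance between key_collar and keyhole below 0.003 m and z of key_collar in the frame of keyhole below 0.003 m and value of joint latch above 0.72 rad and contact force between red_key and latch above 4 N), for 0.1 s.
3. the key is back home (within 0.12 rad), still fully in (horizontal distance between key_collar and keyhole below 0.003 m and z of key_collar in the frame of keyhole below 0.003 m and angle between the y axis of key_collar and the y axis of keyhole, either way round below 0.12 rad), for 0.1 s.
4. the key is drawn out, with the latch still at its stop (z of key_collar in the frame of keyhole above 0.03 m and value of joint latch above 0.7 rad), for 0.1 s.
At the end, for the whole second after the job is handed in: The latch is within 0.05 rad of its stop, and the red key stands at rest in the rack slot it came from, upright within 0.12 rad and within 8 mm of where it was at the start (value of joint latch above 0.7 rad and distance of key_grip from where it was at the start of the episode below 0.008 m and angle between key_grip's own z axis and vertical below 0.12 rad and linear speed of red_key below 0.02 m/s); the robot touches nothing.
It fails at once if the key is forced against the latch with more than 40 N (contact force between red_key and latch above 40 N).
It fails at once if the key is pressed on the chest with more than 50 N (contact force between red_key and chest above 50 N).
It fails at once if the latch is moved by the robot itself (contact force between any of the arm, the fingers and latch above 1 N).
It fails at once if another key or a tool on the table is displaced by more than 15 mm (distance of any of black_key, blue_key, awl, edger, spool, dye, mallet from where it was at the start of the episode above 0.015 m).
It also fails if it takes over 72 s, if anything falls off the work surface, if the arm or the gripper's body presses on something with over 40 N, if the wrist force passes 120 N, or if a joint passes its speed limit or range.

### The arm

A 6-joint arm with a two-finger parallel gripper is mounted at the origin on the work surface. World frame = base frame: x ahead of the robot, y to its left, z up, the work surface at z = 0. Lengths are in m, angles in rad, forces in N, time in s.
With the tool pointing down it reaches from about 0.325 to 0.9 m from the base axis. Payload 6.1 kg.
Tool frame: the origin (TCP) lies at the very end of the fingers, on their centre line; the grasp point (between the pads) lies 19 mm behind it; z points along the fingers, y is the direction in which the jaws open and shut (so a half turn about z gives the same grasp; the last joint's range is limited). The gripper opens to 87 mm and grips with 3 to 60 N. Pads are 19 mm wide; open, the fingers measure 117 mm over their backs; the gripper's body (75 mm by 190 mm) begins 51 mm behind the grasp point.
Start: joints at [-1.402, 0.22, 1.526, -0, 1.395, -0.126], TCP at [0.182, -0.598, 0.223] pointing down, gripper open.
Joint ranges: [-2.98, 2.98], [-0.91, 2.08], [0.09, 2.57], [-1.24, 4.39], [0.2, 2.65], [-2.68, 2.68]. Speed limits (rad/s): [2.57, 2.57, 3.01, 3.14, 3.14, 3.14].

### API

Orientations are given as a unit quaternion [x, y, z, w].
In Python, from rig import env gives the robot as it stands.
- The arm moves only by the tool apply_moves, never from a script. Its argument "motion" is a list of rows, each a list of 7 numbers: the finger opening in cm, from 0 to 8.7, then the shift along the tool's x, y, z in cm, then the turn, a rotation vector about the tool's x, y, z in degrees. In form: [[grip, dx, dy, dz, wx, wy, wz], ...]. A call has 1 to 12 rows; each row shifts and turns the commanded pose from where the row before left it, along the tool's axes as they then stand; what a row does not reach is not made up. A row lasts 1/8 s, in which the tool goes at most 62.5 mm and 10.7 degrees, less where a joint would pass 70% of its speed; a pose out of reach is approached as far as the arm can. A call is refused whole if a number of a shift passes 6.25 or a number of a turn 10.7, either way. A call with a gripper value outside its range is refused whole. The fingers move at their own pace and stop on an object; "newtons" is the grip in N (left out, the last holds). Time passes only in rows, so rows that do not move let the fingers close. It gives the time, the measured TCP pose, the force and the opening at its end, in the units of the state.
- env.sense(): the state, without advancing time (a new reading comes with each control period).
- env.snapshot(name): name is "scene" or "top" or "wrist"; returns (picture, depth): 480x640x3 uint8, red, green, blue; 480x640 float32, m along the optical axis (not along the pixel's ray), 0 where there is no reading.
- env.get_calibration(name): a dict with "K" (3x3 intrinsics, pixels), "extrinsics" (4x4, takes a point from world to camera coordinates). Camera axes: x right, y down, z forward; pixel columns grow to the right and rows downward; lengths in m; the calibration is good to about 2 mm. A picture is of the moment at which its call begins: read the wrist's pose just before it. get_calibration takes no time and is no camera call; for the wrist camera it gives the pose at the moment of the call.
- env.sign_off(): hands the job in, once; it reports no verdict.
The state is a dict: "time": time; "joint_positions": joint angles; "dq": joint speeds; "joint_torque": joint torques, N m; "position": TCP position; "eef_rot": TCP orientation; "wrist_force": force on the tool from outside, world axes, zero at the start; "wrist_torque": the same for the moment, N m; "width": finger opening in m.
Only numpy, scipy, OpenCV 4.12 (cv2) and the standard library are available. Lean on these libraries where they do the work, as an engineer would, in place of code of your own. Each camera call takes 0.05 s, during which the arm holds its last target. There are 200 camera calls.

## Working session

There is one attempt and no reset: what is moved stays moved. The work goes in short steps, Python scripts to look and compute and a tool call to move; the robot and the scene stay as the last step left them, time stands still between calls to the robot, and variables do not carry over. Pictures are saved under pics/ and viewed, about 8 in all and at most 12, crops included, and the job is handed in when it is done.

Besides the shell and the picture viewer there is one more tool, called after "Emit:" as name(argument=value, ...), one argument or row to a line, values as JSON. apply_moves: Moves the arm, as the interface text tells. Its arguments: {"type":"object","properties":{"motion":{"type":"array","items":{"type":"array","items":{"type":"number"}}},"newtons":{"type":"number"}},"required":["motion"]}

```bash
ls; mkdir -p pics
cat > h.py <<'E'
import numpy as np, cv2
from rig import env
from scipy.spatial.transform import Rotation as R
def snap(n):
    c=env.get_calibration(n); p,d=env.snapshot(n); np.savez('%s.npz'%n,p=p,d=d,K=c['K'],E=c['extrinsics']); return p,d
def load(n): return np.load('%s.npz'%n)
def px(n,u,v,z=None):
    """world point of pixel; by depth, or on plane height z"""
    f=load(n);Ei=np.linalg.inv(f['E']);r=np.linalg.inv(f['K'])@[u,v,1]
    if z is None: s=np.median(f['d'][int(v)-1:int(v)+2,int(u)-1:int(u)+2])
    else: s=(z-Ei[2,3])/(Ei[:3,:3]@r)[2]
    return Ei[:3,:3]@(r*s)+Ei[:3,3]
def st():
    s=env.sense();print(s['time'],np.round(s['position'],4),np.round(R.from_quat(s['eef_rot']).as_matrix(),3).tolist(),'F',np.round(s['wrist_force'],1),'T',np.round(s['wrist_torque'],3),'w',round(s['width'],4),'q',np.round(s['joint_positions'],2));return s
E
python3 - <<'E'
from h import *
for n in('top','scene'):
    p,d=snap(n);cv2.imwrite(f'pics/{n}1.png',p[:,:,::-1])
st()
E
```

```text
pics
0.1 [ 0.1815 -0.5975  0.2215] [[0.957, 0.291, -0.0], [0.291, -0.957, 0.002], [0.0, -0.002, -1.0]] F [-0.6 -0.5  0.6] T [ 0.015 -0.024  0.029] w 0.087 q [-1.4   0.22  1.53 -0.    1.39 -0.13]
```

View pics/top1.png

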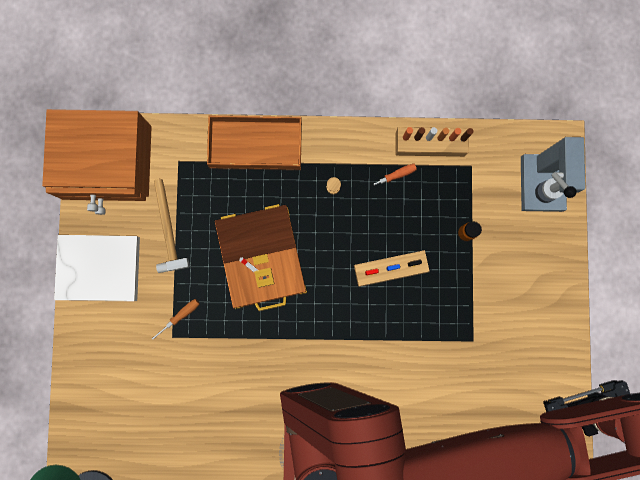

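View pics/scene1.png

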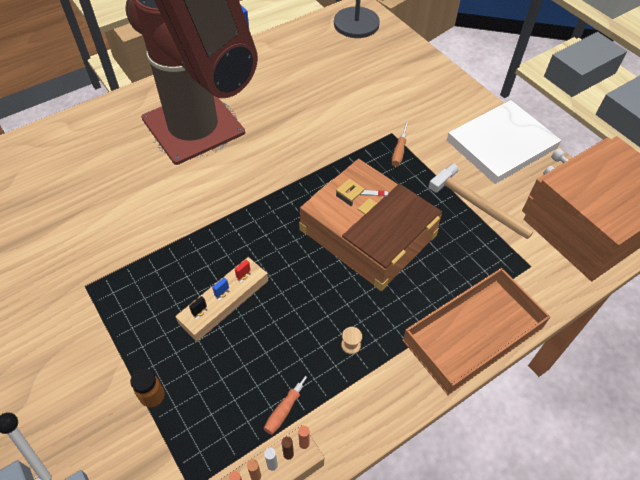

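The top view shows the red key at (372,272), blue (394,267), black (415,263) and the lock plate at about (264,277), with the latch's red mark at (247,264). Next I'll convert these to positions.

Run:
```python
from h import *
for (u,v,z) in [(372,272,.093),(394,267,.093),(415,263,.093),(264,277,.107),(247,264,.1)]: print(u,v,px('top',u,v),px('top',u,v,z))
f=load('top');p=f['p'].astype(int);h=cv2.cvtColor(f['p'],cv2.COLOR_RGB2HSV)
m=((h[:,:,0]<8)|(h[:,:,0]>172))&(h[:,:,1]>180)&(h[:,:,2]>90);m=m.astype(np.uint8);m[:, :350]=0;m[:,400:]=0;m[:250]=0;m[300:]=0
v,u=np.nonzero(m);print(len(u),u.mean(),v.mean(),px('top',u.mean(),v.mean(),.093))
# rack ends for direction
a=px('top',357,277,.032);
for q in[(354,266),(426,250),(430,271),(358,287)]:print(q,px('top',*q,.032))
c=f['p'][200:320,200:440];cv2.imwrite('pics/top2.png',cv2.resize(c,None,fx=3.3,fy=3.3,interpolation=cv2.INTER_CUBIC)[:,:,::-1])
```

```text
372 272 [ 0.49484443 -0.13246861  0.07125705] [ 0.49364839 -0.13033582  0.093     ]
394 267 [ 0.5092333  -0.19185708  0.07186573] [ 0.50788756 -0.18902899  0.093     ]
415 263 [ 0.52058007 -0.24789089  0.07691946] [ 0.51944303 -0.2451894   0.093     ]
264 277 [0.47626631 0.15730133 0.08755436] [0.47540522 0.15580931 0.107     ]
247 264 [0.50946208 0.20208025 0.10033132] [0.50948359 0.20211494 0.1       ]
56 371.5892857142857 271.4642857142857 [ 0.49506099 -0.12923032  0.093     ]
(354, 266) [ 0.51286042 -0.08636793  0.032     ]
(426, 250) [ 0.56040059 -0.28603916  0.032     ]
(430, 271) [ 0.50219572 -0.2970562   0.032     ]
(358, 287) [ 0.4550285  -0.09794189  0.032     ]
```

View pics/top2.png

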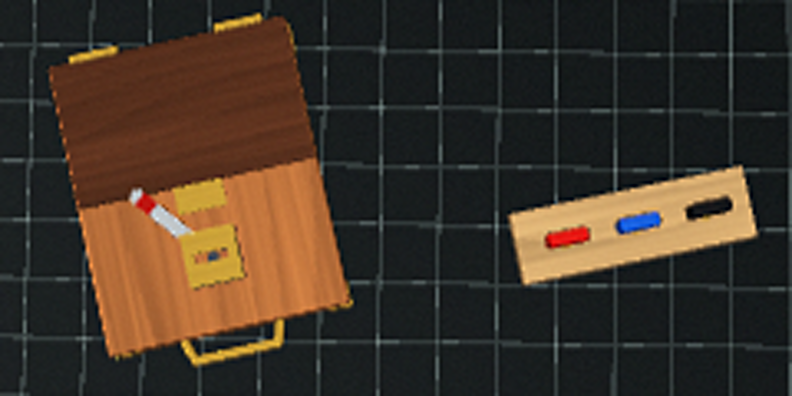

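Run:
```python
from h import *
s=env.sense();c=env.get_calibration('wrist');E=np.linalg.inv(c['extrinsics']);T=R.from_quat(s['eef_rot']).as_matrix()
print(c['K'],T.T@(E[:3,3]-s['position']),T.T@E[:3,:3])
print(px('top',371.6,271.5,.076),px('top',264.2,277.6,.107))
```

```text
[[396.25324121   0.         320.78475967]
 [  0.         396.25324121 246.25829576]
 [  0.           0.           1.        ]] [ 7.34393119e-02  4.51134551e-05 -1.62117686e-01] [[ 3.58515213e-05 -9.64424002e-01 -2.64360253e-01]
 [ 9.99999962e-01  1.06875521e-04 -2.54281032e-04]
 [ 2.73488370e-04 -2.64360233e-01  9.64423969e-01]]
[ 0.49591492 -0.13091596  0.076     ] [0.47383287 0.15524753 0.107     ]
```

Emit:
apply_moves(
  motion=[
    [8.7,4.35,-3.56,0,0,0,0],
    [8.7,4.35,-3.56,0,0,0,0],
    [8.7,4.35,-3.56,0,0,0,0],
    [8.7,4.35,-3.56,0,0,0,0],
    [8.7,4.35,-3.56,0,0,0,0],
    [8.7,4.35,-3.56,0,0,0,0],
    [8.7,4.35,-3.56,0,0,0,0],
    [8.7,4.35,-3.56,0,0,0,0],
    [8.7,4.35,-3.56,0,0,0,0],
    [8.7,4.35,-3.56,0,0,0,0],
  ],
)

```text
time: 1.35
position: [0.495, -0.1292, 0.2223]
eef_rot: [0.989, 0.147, -0.0, 0.0]
wrist_force: [0.8, 0.5, 0.7]
width: 0.0871
```

Emit:
apply_moves(
  motion=[
    [8.7,0,0,0,0,0,-9.6],
    [8.7,0,0,0,0,0,-9.6],
    [8.7,0,0,0,0,0,-9.6],
    [8.7,0,0,0,0,0,-9.6],
    [8.7,0,0,0,0,0,-9.6],
    [8.7,0,0,0,0,0,-9.6],
    [8.7,0,0,0,0,0,-9.6],
    [8.7,0,0,0,0,0,-9.6],
    [8.7,0,0,0,0,0,-9.7],
    [8.7,0,0,0,0,0,0],
    [8.7,0,0,0,0,0,0],
  ],
)

```text
time: 2.72
position: [0.4942, -0.1309, 0.2223]
eef_rot: [0.621, 0.784, -0.0, -0.0]
wrist_force: [0.3, 0.6, -0.9]
width: 0.087
```

```bash
python3 - <<'E'
from h import *
s=st()
p,d=snap('wrist');cv2.imwrite('pics/w1.png',p[:,:,::-1])
T=R.from_quat(s['eef_rot']).as_matrix(); print(T.T@(np.array([.474,.155,.2223])-s['position'])*100)
E
cp wrist.npz wkey.npz
```

```text
2.725 [ 0.4942 -0.1309  0.2223] [[-0.228, 0.974, -0.0], [0.974, 0.228, 0.0], [0.0, -0.0, -1.0]] F [ 0.3  0.6 -0.9] T [-0.004 -0.138  0.006] w 0.087 q [-0.41 -0.05  1.82  0.    1.38 -0.64]
[2.83009470e+01 4.55924003e+00 7.27400966e-03]
```

View pics/w1.png

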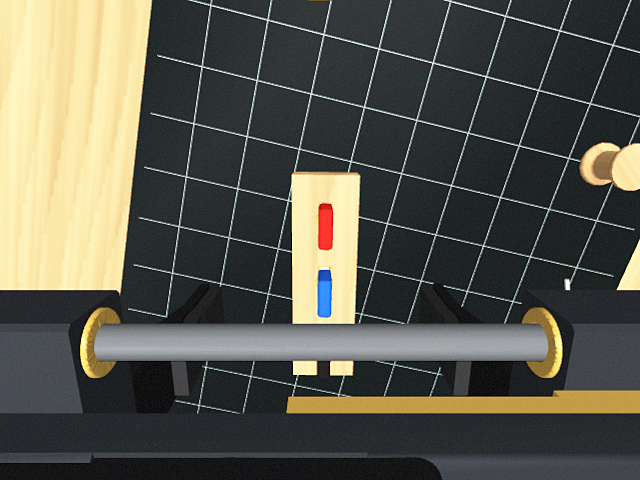

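```bash
cat >> h.py <<'E'
def cloud(n):
    f=load(n);d=f['d'];v,u=np.mgrid[:480,:640];r=np.stack([u,v,np.ones_like(u)],-1)@np.linalg.inv(f['K']).T*d[...,None]
    Ei=np.linalg.inv(f['E']);return r@Ei[:3,:3].T+Ei[:3,3]
E
python3 - <<'E'
from h import *
f=load('wkey');W=cloud('wkey');h=cv2.cvtColor(f['p'],cv2.COLOR_RGB2HSV)
for nm,m in(('red',((h[:,:,0]<6)|(h[:,:,0]>174))&(h[:,:,1]>200)),('blue',(abs(h[:,:,0].astype(int)-110)<12)&(h[:,:,1]>150))):
    m=m&(f['d']>0);m[:170]=0;m[330:]=0;m[:,:290]=0;m[:,360:]=0
    P=W[m];t=P[:,2]>np.percentile(P[:,2],90)-.004;Q=P[t];
    r=cv2.minAreaRect((Q[:,:2]*1000).astype(np.float32));print(nm,len(P),len(Q),np.median(Q[:,2]),Q.mean(0),r)
m=(h[:,:,0]>10)&(h[:,:,0]<25)&(abs(W[:,:,2]-.032)<.006);m[:165]=0;m[385:]=0;m[:,:285]=0;m[:,365:]=0
Q=W[m];print(np.median(Q[:,2]),cv2.minAreaRect((Q[:,:2]*1000).astype(np.float32)))
E
```

```text
red 609 539 0.07560352042525853 [ 0.49845381 -0.12780267  0.07556526] ((498.7738037109375, -128.37745666503906), (10.535725593566895, 32.89128112792969), 13.154921531677246)
blue 724 472 0.07566618354382235 [ 0.511175   -0.1856929   0.07559734] ((511.583984375, -186.17660522460938), (10.893514633178711, 32.417484283447266), 13.120142936706543)
0.031999708504316327 ((511.3780822753906, -187.93496704101562), (60.2217903137207, 200.9980926513672), 12.474203109741211)
```

Emit:
apply_moves(
  motion=[
    [8.7,4.05,0.65,0,0,0,0],
    [8.7,4.05,0.65,0,0,0,0],
    [8.7,4.05,0.65,0,0,0,0],
    [8.7,4.05,0.65,0,0,0,0],
    [8.7,4.05,0.65,0,0,0,0],
    [8.7,4.05,0.65,0,0,0,0],
    [8.7,4.05,0.65,0,0,0,0],
    [8.7,0,0,0,0,0,0],
    [8.7,0,0,0,0,0,0],
  ],
)

```text
time: 3.9
position: [0.473, 0.155, 0.2224]
eef_rot: [0.62, 0.785, -0.0, 0.0]
wrist_force: [0.1, 0.1, -0.5]
width: 0.087
```

```bash
python3 - <<'E'
from h import *
s=st()
p,d=snap('wrist');cv2.imwrite('pics/w2.png',p[:,:,::-1])
E
cp wrist.npz wlock.npz
```

```text
3.9 [0.473  0.155  0.2224] [[-0.231, 0.973, -0.0], [0.973, 0.231, -0.001], [-0.001, -0.0, -1.0]] F [ 0.1  0.1 -0.5] T [-0.028 -0.111  0.057] w 0.087 q [ 0.16 -0.09  1.85 -0.    1.38 -0.07]
```

View pics/w2.png

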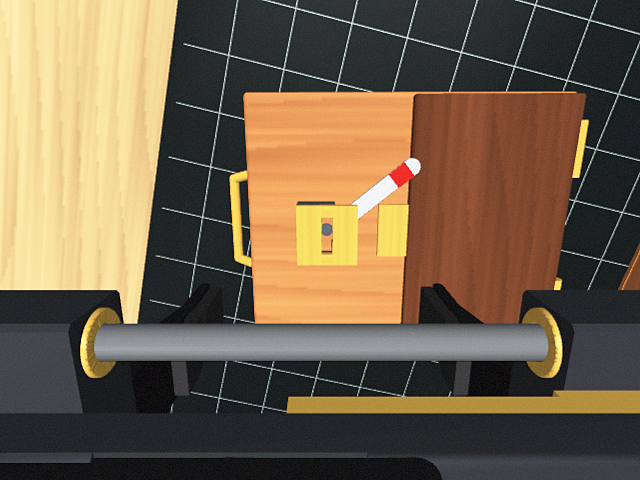

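Run:
```python
from h import *
f=load('wlock');W=cloud('wlock');h=cv2.cvtColor(f['p'],cv2.COLOR_RGB2HSV)
m=(abs(W[:,:,2]-.107)<.004)&(h[:,:,0]>18)&(h[:,:,1]>90);m[:195]=0;m[275:]=0;m[:,:290]=0;m[:,364:]=0
Q=W[m];print(len(Q),np.median(Q[:,2]),cv2.minAreaRect((Q[:,:2]*1000).astype(np.float32)))
# rectified top-down view of plate z=.107, 0.1mm/px*... 10 px/mm, 56mm
cx,cy=.473,.155;S=10;N=560
g=np.mgrid[:N,:N];X=cx+(N/2-g[0])/S/1000;Y=cy+(N/2-g[1])/S/1000
P=np.stack([X,Y,np.full_like(X,.107),np.ones_like(X)],-1)@f['E'].T;uv=P[...,:3]@f['K'].T
im=cv2.remap(f['p'],(uv[...,0]/uv[...,2]).astype(np.float32),(uv[...,1]/uv[...,2]).astype(np.float32),cv2.INTER_CUBIC)
cv2.imwrite('pics/w3.png',im[:,:,::-1])
print(px('wlock',327,235,.107))
```

```text
3260 0.10697130024725848 ((477.080810546875, 159.78529357910156), (43.97945785522461, 44.716609954833984), 13.427572250366211)
[0.47739204 0.16075513 0.107     ]
```

View pics/w3.png

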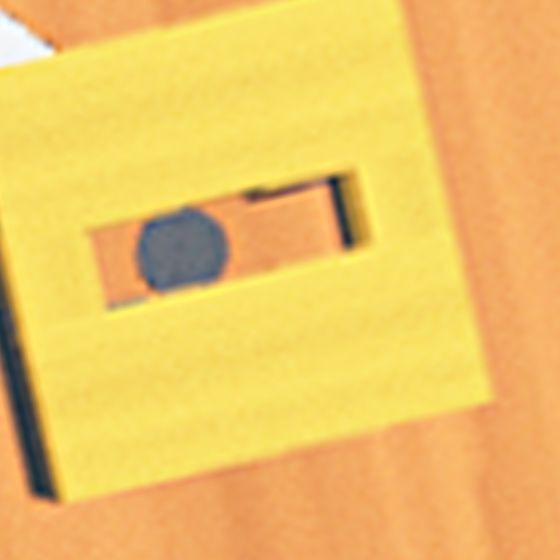

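Emit:
apply_moves(
  motion=[
    [8.7,-4.03,-0.58,0,0,0,0],
    [8.7,-4.03,-0.58,0,0,0,0],
    [8.7,-4.03,-0.58,0,0,0,0],
    [8.7,-4.03,-0.58,0,0,0,0],
    [8.7,-4.03,-0.58,0,0,0,0],
    [8.7,-4.03,-0.58,0,0,0,0],
    [8.7,-4.03,-0.58,0,0,0,0],
    [6.0,0,0,3.5,0,0,0],
    [5.0,0,0,3.5,0,0,0],
    [5.0,0,0,3.5,0,0,0],
    [5.0,0,0,0,0,0,0],
    [5.0,0,0,0,0,0,0],
  ],
)

```text
time: 5.45
position: [0.4994, -0.1295, 0.1189]
eef_rot: [0.62, 0.784, 0.0, 0.001]
wrist_force: [0.8, 0.3, 1.1]
width: 0.0517
```

Emit:
apply_moves(
  motion=[
    [5.0,0.1,-0.06,2.5,0,0,0],
    [5.0,0,0,2.5,0,0,0],
    [5.0,0,0,1.5,0,0,0],
    [5.0,0,0,0.9,0,0,0],
    [5.0,0,0,0,0,0,0],
    [5.0,0,0,0,0,0,0],
  ],
)

```text
time: 6.2
position: [0.4988, -0.128, 0.0445]
eef_rot: [0.62, 0.785, 0.0, 0.001]
wrist_force: [-0.4, 0.2, -0.1]
width: 0.0497
```

Emit:
apply_moves(
  motion=[
    [2.0,0,0,0,0,0,0],
    [1.5,0,0,0,0,0,0],
    [0.5,0,0,0,0,0,0],
    [0.5,0,0,0,0,0,0],
    [0.5,0,0,0,0,0,0],
    [0.5,0,0,0,0,0,0],
  ],
  newtons=10,
)

```text
time: 6.95
position: [0.498, -0.1277, 0.0435]
eef_rot: [0.62, 0.785, -0.0, -0.0]
wrist_force: [0.1, 0.6, 0.2]
width: 0.012
```

Run:
```python
from h import *
st()
```

```text
6.95 [ 0.498  -0.1277  0.0435] [[-0.232, 0.973, -0.0], [0.973, 0.232, -0.0], [0.0, -0.0, -1.0]] F [0.1 0.6 0.2] T [ 0.005 -0.175  0.05 ] w 0.012 q [-0.4   0.17  1.95 -0.    1.02 -0.64]
```

Emit:
apply_moves(
  motion=[
    [0.5,0,0,0,0,0,0],
    [0.5,0,0,0,0,0,0],
    [0.5,0,0,-0.5,0,0,0],
    [0.5,0,0,-1.5,0,0,0],
    [0.5,0,0,-2.5,0,0,0],
    [0.5,0,0,-3,0,0,0],
    [0.5,0,0,-3,0,0,0],
    [0.5,0,0,-2,0,0,0],
    [0.5,0,0,0,0,0,0],
    [0.5,0,0,0,0,0,0],
  ],
  newtons=50,
)

```text
time: 8.2
position: [0.4976, -0.1275, 0.1681]
eef_rot: [0.62, 0.785, -0.0, -0.0]
wrist_force: [-0.5, 0.6, -0.6]
width: 0.0115
```

Run:
```python
from h import *
s=st()
p,d=snap('wrist');c=p[160:460,190:470];cv2.imwrite('pics/w4.png',cv2.resize(c,None,fx=2,fy=2)[:,:,::-1])
```

```text
8.2 [ 0.4976 -0.1275  0.1681] [[-0.232, 0.973, -0.001], [0.973, 0.232, 0.0], [0.0, -0.0, -1.0]] F [-0.5  0.6 -0.6] T [-0.003 -0.121  0.038] w 0.0115 q [-0.4   0.    1.87 -0.    1.27 -0.64]
```

View pics/w4.png

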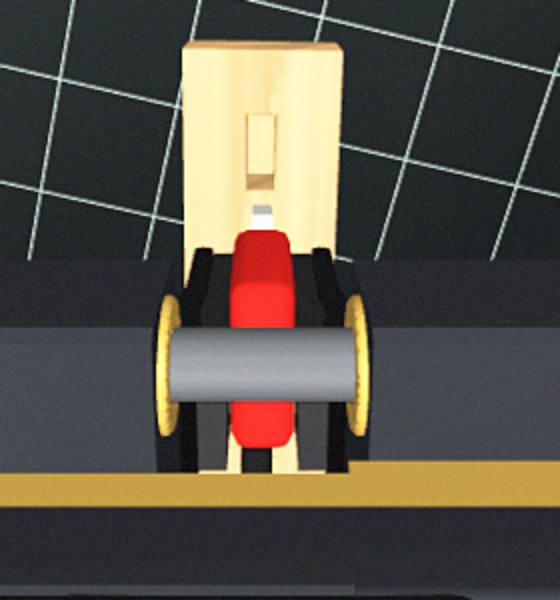

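```bash
cp wrist.npz wheld.npz
python3 - <<'E'
from h import *
s=env.sense();T=R.from_quat(s['eef_rot']).as_matrix()
def rel(q): return np.round(T.T@(q-s['position'])*1000,1)
for q in[(313,216.5),(327,216.5),(313,255),(327,255)]:
    w=px('wheld',*q,.032);print(q,w,rel(w))
f=load('wheld');W=cloud('wheld')
for v in range(258,276): 
    print(v,f['p'][v,321],rel(W[v,321]),rel(px('wheld',321,v,.1376)), f['p'][v,312:331].sum(1))
# handle top face
h=cv2.cvtColor(f['p'],cv2.COLOR_RGB2HSV);m=((h[:,:,0]<6)|(h[:,:,0]>174))&(h[:,:,1]>180);m[:270]=0;m[390:]=0
v,u=np.nonzero(m);Q=(W[m]-s['position'])@T*1000;print(u.min(),u.max(),v.min(),v.max());Z=Q[:,2]
print(np.percentile(Z,[1,5,50,95]));q=Q[Z<np.percentile(Z,5)+2];print(q.min(0),q.max(0))
E
```

```text
(313, 216.5) [ 0.48966003 -0.11478669  0.032     ] [ 13.9  -4.3 135.6]
(327, 216.5) [ 0.50007423 -0.112306    0.032     ] [ 13.9   6.4 135.6]
(313, 255) [ 0.4966183  -0.14469557  0.032     ] [-16.8  -4.5 135.6]
(327, 255) [ 0.50731084 -0.14214811  0.032     ] [-16.8   6.5 135.6]
258 [254 241 184] [-19.    1.8 134.7] [13.1  1.6 30. ] [661 660 670 677 692 688 690 683 679 679 669 673 678 682 686 685 686 685
 680]
259 [254 241 185] [-20.2   1.8 135.9] [12.6  1.6 30. ] [656 661 667 682 692 689 687 682 681 680 669 674 677 689 687 681 680 675
 689]
260 [255 241 183] [-21.1   1.8 136.2] [12.   1.6 30. ] [662 662 668 681 692 693 686 684 679 679 671 678 683 683 686 687 682 677
 685]
261 [255 241 181] [-22.    1.8 136.3] [11.5  1.6 30. ] [655 663 672 687 689 683 687 686 688 677 672 675 682 686 687 690 684 681
 684]
262 [235 211 183] [-22.9   1.8 136.5] [11.   1.6 30. ] [657 655 676 692 660 639 642 642 638 629 626 627 633 670 689 684 685 680
 684]
263 [182 184 187] [11.   1.6 28.4] [10.4  1.6 30. ] [659 666 682 685 598 536 544 549 539 553 550 539 548 569 683 687 683 684
 675]
264 [190 192 190] [
[... 1005 characters left out ...]
7 728 674 681 677
 675]
272 [251 252 253] [ 9.4  1.6 19. ] [ 5.6  1.6 30. ] [679 693 692 707 759 757 756 756 756 756 755 757 758 760 732 678 678 682
 681]
273 [253 255 255] [ 8.3  1.6 20.7] [ 5.1  1.6 30. ] [686 704 706 729 764 763 763 763 764 763 763 763 763 763 744 695 696 689
 688]
274 [255 255 255] [ 8.2  1.6 19.5] [ 4.5  1.6 30. ] [692 695 697 721 765 764 765 765 763 765 764 764 764 765 736 691 693 694
 699]
275 [189   0   0] [15.8  1.6 -3.3] [ 4.   1.6 30. ] [542 269 185 188 190 191 189 187 189 189 191 194 190 193 196 192 284 531
 676]
8 337 275 383
[-34.25003361 -33.63318048 -31.8568646   -7.36698588]
[ -17.36452255  -77.77964973 -162.62364775] [ 72.18903357   6.96258243 -31.63548088]
```

Emit:
apply_moves(
  motion=[
    [0.5,2.58,0.4,0,0,0,0],
    [0.5,4,0.65,0,0,0,0],
    [0.5,4,0.65,0,0,0,0],
    [0.5,4,0.65,0,0,0,0],
    [0.5,4,0.65,0,0,0,0],
    [0.5,4,0.65,0,0,0,0],
    [0.5,4,0.65,0,0,0,0],
    [0.5,2,0.27,0,0,0,0],
    [0.5,0,0,0,0,0,0],
    [0.5,0,0,0,0,0,0],
    [0.5,0,0,0,0,0,0],
  ],
)

```text
time: 9.62
position: [0.4762, 0.16, 0.1682]
eef_rot: [0.62, 0.784, -0.0, -0.0]
wrist_force: [0.6, -0.4, -1.1]
width: 0.0115
```

Run:
```python
from h import *
s=st()
p,d=snap('wrist');c=p[160:460,190:470];cv2.imwrite('pics/w5.png',cv2.resize(c,None,fx=2,fy=2)[:,:,::-1])
s=st()
```

```text
9.625 [0.4762 0.16   0.1682] [[-0.23, 0.973, -0.001], [0.973, 0.23, -0.0], [-0.0, -0.001, -1.0]] F [ 0.6 -0.4 -1.1] T [ 0.023 -0.142  0.028] w 0.0115 q [ 0.17 -0.03  1.9  -0.    1.27 -0.07]
9.675 [0.4763 0.1601 0.1683] [[-0.23, 0.973, -0.0], [0.973, 0.23, -0.0], [-0.0, -0.0, -1.0]] F [-1.3  0.3 -0.4] T [-0.073 -0.099 -0.043] w 0.0115 q [ 0.17 -0.03  1.9  -0.    1.27 -0.07]
```

View pics/w5.png

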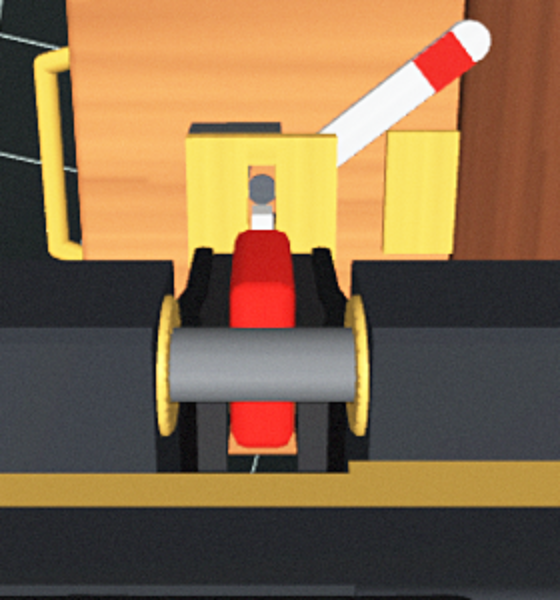

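Run:
```python
from h import *
s=env.sense();T=R.from_quat(s['eef_rot']).as_matrix()
def rel(q): return np.round(T.T@(q-s['position'])*1000,1)
f=load('wrist')
for v in range(238,268,1): print(v,f['p'][v,311:332].sum(1),rel(px('wrist',321,v,.107))[0],rel(px('wrist',321,v,.1376))[0])
for u in(314,314.5,315,327,328,328.5):print(u,rel(px('wrist',u,250,.107)))
```

```text
238 [592 592 579 570 569 570 576 571 578 569 580 575 575 566 571 573 565 584
 592 583 593] 16.1 23.8
239 [594 589 586 579 579 585 582 581 584 577 583 573 575 585 576 582 581 590
 584 590 582] 15.5 23.2
240 [585 601 592 585 582 587 586 587 583 589 584 582 584 585 586 585 581 594
 592 583 581] 14.9 22.7
241 [587 600 592 585 589 588 588 585 596 589 592 594 582 584 581 592 581 591
 586 586 578] 14.3 22.2
242 [593 606 596 550 549 562 577 578 569 570 568 568 575 560 574 567 524 577
 590 603 586] 13.7 21.7
243 [585 605 571 355 382 498 508 503 499 509 511 512 516 506 509 510 512 583
 592 584 578] 13.1 21.2
244 [595 605 581 359 414 511 518 512 519 523 503 513 523 507 518 509 507 587
 584 592 587] 12.5 20.6
245 [594 608 582 377 507 517 522 514 525 517 530 523 517 511 517 509 505 579
 592 585 581] 11.9 20.1
246 [578 604 573 365 494 544 539 518 522 506 521 511 522 525 523 523 509 585
 586 592 581] 11.2 19.6
247 [594 609 572 369 505 528 517 407 371 322 305 343 423 493 525 520 515 589
 592 586 591] 10.6 19.1
248 [594 598 581 407 504 415 267 321 330 337 339 344 321 298 420 514 512 576
 586 587 592]
[... 1340 characters left out ...]
564 518 475 471 464 467 534 557 540 525 464 579
 591 579 583] 1.4 11.2
263 [596 603 554 514 520 538 515 539 544 538 552 536 543 539 525 536 459 583
 598 587 588] 0.8 10.6
264 [597 600 547 518 533 529 536 527 538 542 537 528 546 529 532 543 466 571
 592 585 586] 0.2 10.1
265 [597 607 524 501 512 530 524 517 514 518 515 509 508 528 523 539 446 585
 592 588 587] -0.4 9.5
266 [594 611 548 498 506 532 534 526 522 513 528 530 513 529 546 378 298 585
 600 598 583] -1.0 9.0
267 [594 607 541 497 515 666 684 687 688 678 681 679 689 698 718 422 129 569
 600 589 582] -1.7 8.5
314 [ 8.8 -2.9 61.3]
314.5 [ 8.8 -2.6 61.3]
315 [ 8.8 -2.3 61.3]
327 [ 8.8  4.7 61.3]
328 [ 8.8  5.3 61.3]
328.5 [ 8.8  5.6 61.3]
```

Emit:
apply_moves(
  motion=[
    [0.5,0.09,-0.03,0,0,0,0],
    [0.5,0,0,1.4,0,0,0],
    [0.5,0,0,1.3,0,0,0],
    [0.5,0,0,0,0,0,0],
    [0.5,0,0,0.2,0,0,0],
    [0.5,0,0,0.2,0,0,0],
    [0.5,0,0,0,0,0,0],
    [0.5,0,0,0,0,0,0],
  ],
)

```text
time: 10.68
position: [0.4759, 0.1618, 0.1378]
eef_rot: [0.62, 0.785, 0.0, 0.0]
wrist_force: [0.3, 0.1, -1.5]
width: 0.0112
```

Emit:
apply_moves(
  motion=[
    [0.5,0,0,0.1,0,0,0],
    [0.5,0,0,0.1,0,0,0],
    [0.5,0,0,0,0,0,0],
    [0.5,0,0,0,0,0,0],
  ],
)

```text
time: 11.18
position: [0.4758, 0.1618, 0.1355]
eef_rot: [0.62, 0.785, -0.0, -0.0]
wrist_force: [-0.7, 0.3, -1.2]
width: 0.0116
```

Emit:
apply_moves(
  motion=[
    [0.5,0,0,0.1,0,0,0],
    [0.5,0,0,0.1,0,0,0],
    [0.5,0,0,0,0,0,0],
    [0.5,0,0,0,0,0,0],
  ],
)

```text
time: 11.68
position: [0.4758, 0.1617, 0.1335]
eef_rot: [0.62, 0.785, -0.0, -0.0]
wrist_force: [-1.0, 0.1, -0.2]
width: 0.0114
```

Emit:
apply_moves(
  motion=[
    [0.5,0,0,0.15,0,0,0],
    [0.5,0,0,0.15,0,0,0],
    [0.5,0,0,0.15,0,0,0],
    [0.5,0,0,0,0,0,0],
    [0.5,0,0,0,0,0,0],
  ],
)

```text
time: 12.3
position: [0.4758, 0.1618, 0.1291]
eef_rot: [0.62, 0.785, 0.0, -0.0]
wrist_force: [-0.4, -0.8, -0.4]
width: 0.0122
```

Emit:
apply_moves(
  motion=[
    [0.5,0,0,0.15,0,0,0],
    [0.5,0,0,0.15,0,0,0],
    [0.5,0,0,0.15,0,0,0],
    [0.5,0,0,0.15,0,0,0],
    [0.5,0,0,0,0,0,0],
    [0.5,0,0,0,0,0,0],
  ],
)

```text
time: 13.05
position: [0.4758, 0.1617, 0.1231]
eef_rot: [0.62, 0.785, 0.0, 0.0]
wrist_force: [-0.0, -0.3, -1.5]
width: 0.0119
```

Emit:
apply_moves(
  motion=[
    [0.5,0,0,0.15,0,0,0],
    [0.5,0,0,0.15,0,0,0],
    [0.5,0,0,0.1,0,0,0],
    [0.5,0,0,0,0,0,0],
    [0.5,0,0,0.05,0,0,0],
    [0.5,0,0,0,0,0,0],
  ],
)

```text
time: 13.8
position: [0.4758, 0.1617, 0.1186]
eef_rot: [0.62, 0.785, 0.0, 0.0]
wrist_force: [1.3, -0.3, -0.7]
width: 0.0116
```

Run:
```python
from h import *
st()
```

```text
13.8 [0.4758 0.1617 0.1186] [[-0.232, 0.973, 0.0], [0.973, 0.232, 0.0], [-0.0, 0.0, -1.0]] F [ 1.3 -0.3 -0.7] T [-0.    -0.129  0.012] w 0.0116 q [ 0.17  0.03  1.94 -0.    1.17 -0.06]
```

One more small step to find collar contact.

Emit:
apply_moves(
  motion=[
    [0.5,0,0,0.04,0,0,0],
    [0.5,0,0,0,0,0,0],
    [0.5,0,0,0,0,0,0],
  ],
)

```text
time: 14.18
position: [0.4759, 0.1618, 0.1185]
eef_rot: [0.62, 0.785, 0.0, 0.0]
wrist_force: [-2.6, -0.4, 4.2]
width: 0.0119
```

Emit:
apply_moves(
  motion=[
    [0.5,0,0,0.04,0,0,0],
    [0.5,0,0,0,0,0,0],
    [0.5,0,0,0,0,0,0],
  ],
)

```text
time: 14.55
position: [0.4759, 0.1618, 0.1184]
eef_rot: [0.62, 0.785, 0.0, 0.0]
wrist_force: [-2.0, -0.0, 6.4]
width: 0.0117
```

Emit:
apply_moves(
  motion=[
    [0.5,0,0,-0.04,0,0,0],
    [0.5,0,0.008,0,0,0,4],
    [0.5,0,0.008,0,0,0,4],
    [0.5,0,0.008,0,0,0,4],
    [0.5,0,0.008,0,0,0,4],
    [0.5,0,0,0,0,0,0],
    [0.5,0,0,0,0,0,0],
  ],
  newtons=60,
)

```text
time: 15.42
position: [0.4767, 0.1619, 0.1185]
eef_rot: [0.723, 0.691, 0.001, 0.0]
wrist_force: [1.1, 0.0, 2.9]
width: 0.0119
```

Run:
```python
from h import *
st()
```

```text
15.425 [0.4767 0.1619 0.1185] [[0.044, 0.999, 0.001], [0.999, -0.044, 0.0], [0.0, 0.001, -1.0]] F [1.1 0.  2.9] T [ 0.074 -0.294 -0.002] w 0.0119 q [0.17 0.03 1.94 0.   1.17 0.21]
```

Emit:
apply_moves(
  motion=[
    [0.5,0,0.008,0,0,0,4],
    [0.5,0,0.008,0,0,0,4],
    [0.5,0,0.008,0,0,0,4],
    [0.5,0,0.008,0,0,0,4],
    [0.5,0,0,0,0,0,0],
    [0.5,0,0,0,0,0,0],
  ],
)

```text
time: 16.18
position: [0.4768, 0.1618, 0.1185]
eef_rot: [0.812, 0.584, 0.0, 0.0]
wrist_force: [0.8, 1.0, 5.2]
width: 0.0114
```

Run:
```python
from h import *
st()
```

```text
16.175 [0.4768 0.1618 0.1185] [[0.317, 0.948, 0.001], [0.948, -0.317, 0.0], [0.0, 0.001, -1.0]] F [0.8 1.  5.2] T [ 0.042 -0.242 -0.012] w 0.0114 q [ 0.17  0.03  1.94 -0.    1.17  0.49]
```

Emit:
apply_moves(
  motion=[
    [0.5,0,0.006,0,0,0,3],
    [0.5,0,0.006,0,0,0,3],
    [0.5,0,0.006,0,0,0,3],
    [0.5,0,0.006,0,0,0,3],
    [0.5,0,0,0,0,0,0],
  ],
)

```text
time: 16.8
position: [0.4772, 0.1616, 0.1185]
eef_rot: [0.868, 0.496, 0.001, 0.0]
wrist_force: [1.9, 0.7, 4.4]
width: 0.0117
```

Run:
```python
from h import *
st()
```

```text
16.8 [0.4772 0.1616 0.1185] [[0.508, 0.861, 0.001], [0.861, -0.508, 0.0], [0.001, 0.001, -1.0]] F [1.9 0.7 4.4] T [-0.088 -0.425  0.011] w 0.0117 q [ 0.17  0.03  1.94 -0.    1.17  0.7 ]
```

Emit:
apply_moves(
  motion=[
    [0.5,0,0.006,0,0,0,3],
    [0.5,0,0.006,0,0,0,3],
    [0.5,0,0,0,0,0,0],
  ],
)

```text
time: 17.18
position: [0.4773, 0.1615, 0.1185]
eef_rot: [0.893, 0.45, 0.001, 0.0]
wrist_force: [1.9, -0.8, 4.9]
width: 0.0119
```

Run:
```python
from h import *
st()
p,d=snap('wrist')
cv2.imwrite('pics/w6.png',cv2.resize(p[120:460,150:520],None,fx=1.6,fy=1.6)[:,:,::-1])
st()
```

```text
17.175 [0.4773 0.1615 0.1185] [[0.595, 0.804, 0.001], [0.804, -0.595, -0.0], [0.001, 0.001, -1.0]] F [ 1.9 -0.8  4.9] T [-0.175 -0.556  0.006] w 0.0119 q [ 0.17  0.03  1.94 -0.    1.17  0.81]
17.225 [0.4773 0.1615 0.1185] [[0.595, 0.804, 0.001], [0.804, -0.595, -0.0], [0.001, 0.001, -1.0]] F [ 3.2 -0.5  5.1] T [-0.243 -0.617 -0.012] w 0.0116 q [ 0.17  0.03  1.94 -0.    1.17  0.81]
```

View pics/w6.png

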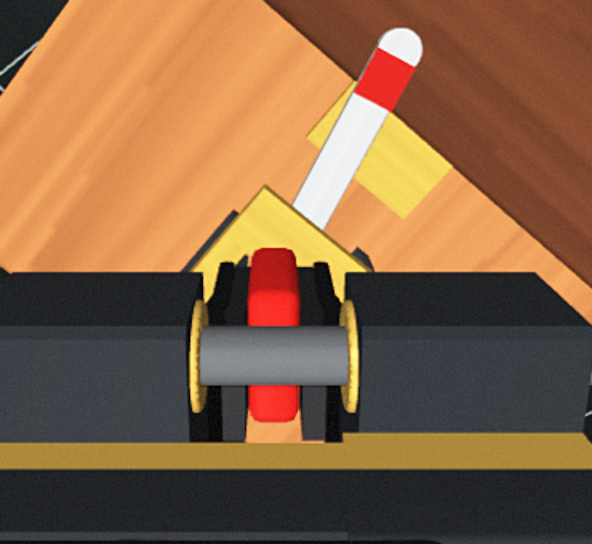

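Emit:
apply_moves(
  motion=[
    [0.5,0,0.004,0,0,0,2],
    [0.5,0,0.004,0,0,0,2],
    [0.5,0,0,0,0,0,0],
  ],
)

```text
time: 17.6
position: [0.4774, 0.1614, 0.1185]
eef_rot: [0.909, 0.417, 0.001, 0.0]
wrist_force: [4.3, -0.7, 5.2]
width: 0.0115
```

Run:
```python
from h import *
st()
```

```text
17.6 [0.4774 0.1614 0.1185] [[0.652, 0.758, 0.001], [0.758, -0.652, -0.0], [0.001, 0.001, -1.0]] F [ 4.3 -0.7  5.2] T [-0.366 -0.69  -0.012] w 0.0115 q [ 0.17  0.03  1.94 -0.    1.17  0.88]
```

Emit:
apply_moves(
  motion=[
    [0.5,0,0.004,0,0,0,2],
    [0.5,0,0,0,0,0,0],
  ],
)

```text
time: 17.85
position: [0.4774, 0.1614, 0.1185]
eef_rot: [0.916, 0.401, 0.001, 0.0]
wrist_force: [3.4, -2.1, 5.0]
width: 0.0114
```

Run:
```python
from h import *
st()
```

```text
17.85 [0.4774 0.1614 0.1185] [[0.678, 0.735, 0.001], [0.735, -0.678, -0.0], [0.001, 0.001, -1.0]] F [ 3.4 -2.1  5. ] T [-0.321 -0.772  0.031] w 0.0114 q [ 0.17  0.03  1.94 -0.    1.17  0.91]
```

Emit:
apply_moves(
  motion=[
    [0.5,0,0.004,0,0,0,2],
    [0.5,0,0,0,0,0,0],
  ],
)

```text
time: 18.1
position: [0.4775, 0.1613, 0.1185]
eef_rot: [0.923, 0.385, 0.001, 0.0]
wrist_force: [4.7, -2.2, 5.7]
width: 0.0116
```

Run:
```python
from h import *
st()
```

```text
18.1 [0.4775 0.1613 0.1185] [[0.703, 0.711, 0.001], [0.711, -0.703, -0.0], [0.001, 0.001, -1.0]] F [ 4.7 -2.2  5.7] T [-0.365 -0.782  0.075] w 0.0116 q [ 0.17  0.03  1.94 -0.    1.17  0.95]
```

Emit:
apply_moves(
  motion=[
    [0.5,0,0.003,0,0,0,2],
    [0.5,0,0,0,0,0,0],
  ],
)

```text
time: 18.35
position: [0.4775, 0.1613, 0.1184]
eef_rot: [0.929, 0.369, 0.001, 0.0]
wrist_force: [3.3, -2.0, 5.0]
width: 0.0118
```

Run:
```python
from h import *
st()
```

```text
18.35 [0.4775 0.1613 0.1184] [[0.728, 0.686, 0.001], [0.686, -0.728, -0.0], [0.001, 0.001, -1.0]] F [ 3.3 -2.   5. ] T [-0.433 -0.883 -0.011] w 0.0118 q [ 0.17  0.03  1.94 -0.    1.17  0.98]
```

Emit:
apply_moves(
  motion=[
    [0.5,0,0.003,0,0,0,2],
    [0.5,0,0,0,0,0,0],
  ],
)

```text
time: 18.6
position: [0.4775, 0.1612, 0.1185]
eef_rot: [0.936, 0.353, 0.001, 0.0]
wrist_force: [3.7, -1.3, 4.5]
width: 0.0113
```

Run:
```python
from h import *
st()
```

```text
18.6 [0.4775 0.1612 0.1185] [[0.751, 0.66, 0.001], [0.66, -0.751, -0.0], [0.001, 0.001, -1.0]] F [ 3.7 -1.3  4.5] T [-0.404 -0.81   0.01 ] w 0.0113 q [ 0.17  0.03  1.94 -0.    1.17  1.02]
```

Emit:
apply_moves(
  motion=[
    [0.5,0,0.003,0,0,0,2],
    [0.5,0,0,0,0,0,0],
  ],
)

```text
time: 18.85
position: [0.4775, 0.1612, 0.1185]
eef_rot: [0.942, 0.336, 0.001, 0.0]
wrist_force: [4.3, -1.9, 4.7]
width: 0.0117
```

Run:
```python
from h import *
st()
```

```text
18.85 [0.4775 0.1612 0.1185] [[0.774, 0.634, 0.001], [0.634, -0.774, -0.0], [0.001, 0.001, -1.0]] F [ 4.3 -1.9  4.7] T [-0.397 -0.813  0.046] w 0.0117 q [ 0.17  0.03  1.94 -0.    1.17  1.05]
```

Emit:
apply_moves(
  motion=[
    [0.5,0,0.003,0,0,0,2],
    [0.5,0,0,0,0,0,0],
  ],
)

```text
time: 19.1
position: [0.4776, 0.1611, 0.1185]
eef_rot: [0.947, 0.32, 0.001, 0.0]
wrist_force: [3.3, -2.5, 5.1]
width: 0.0116
```

Run:
```python
from h import *
st()
p,d=snap('wrist')
cv2.imwrite('pics/w7.png',cv2.resize(p[120:460,150:520],None,fx=1.6,fy=1.6)[:,:,::-1])
for i in range(3):st()
```

```text
19.1 [0.4776 0.1611 0.1185] [[0.795, 0.606, 0.001], [0.606, -0.795, -0.0], [0.001, 0.001, -1.0]] F [ 3.3 -2.5  5.1] T [-0.448 -0.782  0.073] w 0.0116 q [ 0.17  0.03  1.94 -0.    1.17  1.09]
19.15 [0.4776 0.1611 0.1185] [[0.795, 0.606, 0.001], [0.606, -0.795, -0.0], [0.001, 0.001, -1.0]] F [ 4.8 -1.1  5.2] T [-0.405 -0.811  0.031] w 0.0114 q [ 0.17  0.03  1.94 -0.    1.17  1.09]
19.15 [0.4776 0.1611 0.1185] [[0.795, 0.606, 0.001], [0.606, -0.795, -0.0], [0.001, 0.001, -1.0]] F [ 4.8 -1.1  5.2] T [-0.405 -0.811  0.031] w 0.0114 q [ 0.17  0.03  1.94 -0.    1.17  1.09]
19.15 [0.4776 0.1611 0.1185] [[0.795, 0.606, 0.001], [0.606, -0.795, -0.0], [0.001, 0.001, -1.0]] F [ 4.8 -1.1  5.2] T [-0.405 -0.811  0.031] w 0.0114 q [ 0.17  0.03  1.94 -0.    1.17  1.09]
```

View pics/w7.png

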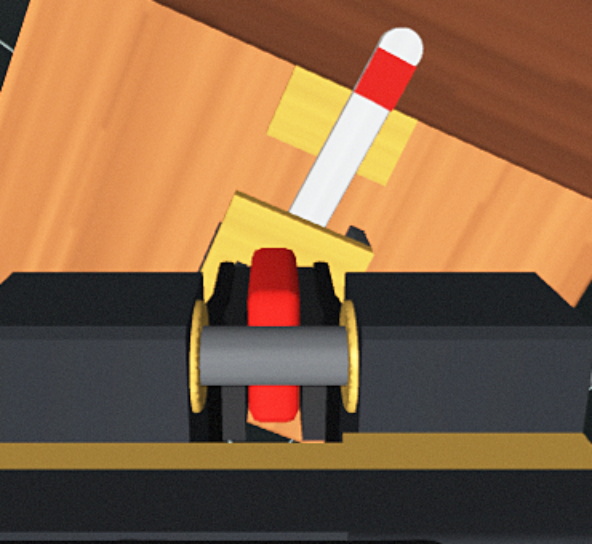

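```bash
cat >> h.py <<'E'
def latch(n):
    f=load(n);h=cv2.cvtColor(f['p'],cv2.COLOR_RGB2HSV);W=cloud(n)
    m=((h[:,:,0]<8)|(h[:,:,0]>172))&(h[:,:,1]>180)&(W[:,:,2]<.112)&(W[:,:,2]>.09)&(f['d']>0)
    k,L,s,c=cv2.connectedComponentsWithStats(m.astype(np.uint8));i=1+np.argmax(s[1:,4]);q=W[L==i].mean(0)-[.4772,.1599,0]
    print('latch mark',s[i],c[i],q,'ang',np.arctan2(q[1],q[0]))
E
python3 - <<'E'
from h import *
latch('wlock');latch('wheld') if 0 else None;latch('wrist')
E
```

```text
latch mark [389 163  26  25 321] [401.48909657 174.79127726] [0.04168458 0.05416381 0.10037792] ang 0.9148675189986365
latch mark [372 150  39  39 844] [390.64810427 169.18246445] [0.0671136  0.01215395 0.10026496] ang 0.1791535383526854
```

Emit:
apply_moves(
  motion=[
    [0.5,0,0.003,0,0,0,2],
    [0.5,0,0,0,0,0,0],
  ],
)

```text
time: 19.4
position: [0.4776, 0.161, 0.1185]
eef_rot: [0.953, 0.303, 0.001, 0.001]
wrist_force: [3.7, -2.3, 4.6]
width: 0.0116
```

Run:
```python
from h import *
st();snap('wrist');latch('wrist');st()
```

```text
19.4 [0.4776 0.161  0.1185] [[0.816, 0.578, 0.001], [0.578, -0.816, -0.001], [0.001, 0.001, -1.0]] F [ 3.7 -2.3  4.6] T [-0.473 -0.859  0.279] w 0.0116 q [ 0.17  0.03  1.94 -0.    1.17  1.12]
latch mark [368 148  39  39 846] [386.8286052  167.08983452] [0.06721811 0.01176283 0.10023749] ang 0.1732407210380248
19.45 [0.4776 0.161  0.1185] [[0.816, 0.578, 0.001], [0.578, -0.816, -0.001], [0.001, 0.001, -1.0]] F [ 3.7 -2.2  4.6] T [-0.56  -0.95   0.268] w 0.0116 q [ 0.17  0.03  1.94 -0.    1.17  1.12]
```

Emit:
apply_moves(
  motion=[
    [0.5,0,-0.002,0,0,0,-0.8],
    [0.5,0,0,0,0,0,0],
  ],
)

```text
time: 19.7
position: [0.4776, 0.1611, 0.1185]
eef_rot: [0.951, 0.31, 0.001, 0.001]
wrist_force: [4.6, -2.3, 4.8]
width: 0.0116
```

Run:
```python
from h import *
st()
```

```text
19.7 [0.4776 0.1611 0.1185] [[0.808, 0.59, 0.001], [0.59, -0.808, -0.001], [0.001, 0.001, -1.0]] F [ 4.6 -2.3  4.8] T [-0.508 -0.817  0.185] w 0.0116 q [ 0.17  0.03  1.94 -0.    1.17  1.11]
```

Torque is 0.185 N m, a firm hold against the stop. One more hold row, then turn back home.

Emit:
apply_moves(
  motion=[
    [0.5,0,0,0,0,0,0],
    [0.5,0,-0.01,0,0,0,-6.2],
    [0.5,0,-0.01,0,0,0,-7],
    [0.5,0,-0.01,0,0,0,-7],
    [0.5,0,-0.01,0,0,0,-7],
    [0.5,0,-0.01,0,0,0,-7],
    [0.5,0,-0.015,0,0,0,-7],
    [0.5,0,-0.015,0,0,0,-7],
    [0.5,0,-0.015,0,0,0,-7],
    [0.5,0,-0.015,0,0,0,-6],
    [0.5,0,-0.015,0,0,0,-4],
    [0.5,0,0,0,0,0,0],
  ],
)

```text
time: 21.2
position: [0.4754, 0.1622, 0.1184]
eef_rot: [0.634, 0.774, -0.0, -0.001]
wrist_force: [0.4, 1.1, 8.2]
width: 0.0119
```

Run:
```python
from h import *
st()
```

```text
21.2 [0.4754 0.1622 0.1184] [[-0.197, 0.98, -0.001], [0.98, 0.197, 0.001], [0.001, -0.001, -1.0]] F [0.4 1.1 8.2] T [-0.008 -0.151 -0.052] w 0.0119 q [ 0.17  0.03  1.94  0.    1.17 -0.03]
```

Emit:
apply_moves(
  motion=[
    [0.5,0,0,0,0,0,-2],
    [0.5,0.02,0.03,0,0,0,0],
    [0.5,0,0,0,0,0,0],
  ],
)

```text
time: 21.58
position: [0.4753, 0.1622, 0.1184]
eef_rot: [0.62, 0.784, -0.0, -0.001]
wrist_force: [-0.9, -1.2, 9.7]
width: 0.0119
```

Run:
```python
from h import *
st()
```

```text
21.575 [0.4753 0.1622 0.1184] [[-0.23, 0.973, -0.002], [0.973, 0.23, 0.0], [0.001, -0.002, -1.0]] F [-0.9 -1.2  9.7] T [-0.199  0.091 -0.001] w 0.0119 q [ 0.17  0.03  1.94  0.    1.17 -0.06]
```

Emit:
apply_moves(
  motion=[
    [0.5,0,0,-0.1,0,0,0],
    [0.5,0,0,-0.2,0,0,0],
    [0.5,0,0,-0.2,0,0,0],
    [0.5,0,0,0,0,0,0],
  ],
)

```text
time: 22.08
position: [0.4753, 0.1618, 0.1226]
eef_rot: [0.62, 0.785, -0.001, -0.001]
wrist_force: [0.4, -0.5, -0.6]
width: 0.0112
```

Emit:
apply_moves(
  motion=[
    [0.5,0,0,-0.2,0,0,0],
    [0.5,0,0,-0.2,0,0,0],
    [0.5,0,0,-0.2,0,0,0],
    [0.5,0,0,0,0,0,0],
  ],
)

```text
time: 22.58
position: [0.4763, 0.162, 0.1295]
eef_rot: [0.62, 0.785, 0.0, 0.0]
wrist_force: [0.6, -0.7, -0.3]
width: 0.0112
```

Emit:
apply_moves(
  motion=[
    [0.5,0,0,-0.3,0,0,0],
    [0.5,0,0,-0.3,0,0,0],
    [0.5,0,0,-0.4,0,0,0],
    [0.5,0,0,-1,0,0,0],
    [0.5,0,0,-2,0,0,0],
    [0.5,0,0,0,0,0,0],
    [0.5,0,0,0,0,0,0],
  ],
)

```text
time: 23.45
position: [0.476, 0.1621, 0.169]
eef_rot: [0.62, 0.785, 0.0, -0.0]
wrist_force: [-0.6, -0.2, -0.0]
width: 0.0116
```

Run:
```python
from h import *
s=st();snap('wrist');latch('wrist')
T=R.from_quat(s['eef_rot']).as_matrix();print(T.T@(np.array([.4978,-.1276,s['position'][2]])-s['position'])*100)
f=load('wrist');print(f['p'][255:275,321].tolist(), f['p'][264,310:332].sum(1))
```

```text
23.45 [0.476  0.1621 0.169 ] [[-0.232, 0.973, 0.0], [0.973, 0.232, 0.0], [0.0, 0.0, -1.0]] F [-0.6 -0.2 -0. ] T [-0.002 -0.131  0.005] w 0.0116 q [ 0.17 -0.03  1.9   0.    1.27 -0.06]
latch mark [418 261  25  20 415] [430.72771084 270.19759036] [0.06700375 0.01209769 0.10035454] ang 0.1786279475356441
[-2.86850774e+01 -4.58513310e+00 -2.56577459e-03]
[[109, 116, 124], [110, 115, 121], [111, 117, 127], [114, 119, 131], [112, 117, 124], [109, 114, 125], [110, 120, 123], [162, 161, 162], [187, 181, 177], [182, 177, 175], [178, 177, 172], [180, 176, 176], [229, 231, 230], [254, 254, 255], [249, 250, 250], [248, 249, 249], [248, 249, 249], [248, 250, 250], [252, 255, 255], [249, 255, 255]] [589 594 618 521 509 528 561 542 540 534 542 534 534 540 544 530 538 491
 587 597 583 592]
```

Emit:
apply_moves(
  motion=[
    [0.5,-2.5,-0.4,0,0,0,0],
    [0.5,-4,-0.65,0,0,0,0],
    [0.5,-4,-0.65,0,0,0,0],
    [0.5,-4,-0.65,0,0,0,0],
    [0.5,-4,-0.65,0,0,0,0],
    [0.5,-4,-0.65,0,0,0,0],
    [0.5,-4,-0.65,0,0,0,0],
    [0.5,-2.18,-0.28,0,0,0,0],
    [0.5,0,0,0,0,0,0],
    [0.5,0,0,0,0,0,0],
    [0.5,0,0,0,0,0,0],
  ],
)

```text
time: 24.88
position: [0.4978, -0.1265, 0.1688]
eef_rot: [0.619, 0.785, 0.0, -0.0]
wrist_force: [-0.5, -0.1, -0.4]
width: 0.0116
```

Run:
```python
from h import *
s=st()
T=R.from_quat(s['eef_rot']).as_matrix();print(T.T@(np.array([.4978,-.1276,.0435])-s['position'])*100)
```

```text
24.875 [ 0.4978 -0.1265  0.1688] [[-0.233, 0.973, -0.001], [0.973, 0.233, 0.0], [0.001, -0.0, -1.0]] F [-0.5 -0.1 -0.4] T [-0.014 -0.086  0.05 ] w 0.0116 q [-0.4  -0.    1.87  0.    1.27 -0.64]
[-0.11156445 -0.01609693 12.53317141]
```

Emit:
apply_moves(
  motion=[
    [0.5,-0.1,-0.01,2.5,0,0,0],
    [0.5,0,0,3,0,0,0],
    [0.5,0,0,3,0,0,0],
    [0.5,0,0,1.5,0,0,0],
    [0.5,0,0,0.4,0,0,0],
    [0.5,0,0,0.2,0,0,0],
    [0.5,0,0,0.2,0,0,0],
    [0.5,0,0,0,0,0,0],
  ],
)

```text
time: 25.88
position: [0.4985, -0.1288, 0.0617]
eef_rot: [0.62, 0.785, 0.0, 0.0]
wrist_force: [-0.2, -0.4, -1.2]
width: 0.0119
```

Emit:
apply_moves(
  motion=[
    [0.5,0.07,-0.04,0.1,0,0,0],
    [0.5,0,0,0.15,0,0,0],
    [0.5,0,0,0.15,0,0,0],
    [0.5,0,0,0,0,0,0],
  ],
)

```text
time: 26.38
position: [0.4974, -0.1279, 0.0569]
eef_rot: [0.62, 0.785, -0.0, -0.0]
wrist_force: [-0.5, 0.1, -0.5]
width: 0.0114
```

Emit:
apply_moves(
  motion=[
    [0.5,0,0,0.3,0,0,0],
    [0.5,0,0,0.4,0,0,0],
    [0.5,0,0,0.3,0,0,0],
    [0.5,0,0,0.2,0,0,0],
    [0.5,0,0,0,0,0,0],
    [0.5,0,0,0,0,0,0],
  ],
)

```text
time: 27.12
position: [0.4976, -0.128, 0.0452]
eef_rot: [0.62, 0.785, 0.0, 0.0]
wrist_force: [0.8, 0.2, -1.7]
width: 0.012
```

Emit:
apply_moves(
  motion=[
    [0.5,0,0,0.15,0,0,0],
    [0.5,0,0,0.05,0,0,0],
    [0.5,0,0,0,0,0,0],
    [0.5,0,0,0,0,0,0],
  ],
)

```text
time: 27.62
position: [0.4977, -0.1281, 0.0435]
eef_rot: [0.62, 0.785, 0.0, 0.0]
wrist_force: [-2.1, 0.8, 3.7]
width: 0.0114
```

The collar is down on the rack at 3.7 N. Opening the fingers gently, then rising.

Emit:
apply_moves(
  motion=[
    [1.3,0,0,0,0,0,0],
    [1.6,0,0,0,0,0,0],
    [2.5,0,0,0,0,0,0],
    [4.0,0,0,0,0,0,0],
    [5.0,0,0,0,0,0,0],
    [5.0,0,0,0,0,0,0],
    [5.0,0,0,-1.5,0,0,0],
    [5.0,0,0,-3,0,0,0],
    [5.0,0,0,-4,0,0,0],
    [8.0,0,0,-5,0,0,0],
    [8.0,0,0,-4.4,0,0,0],
    [8.0,0,0,0,0,0,0],
  ],
)

```text
time: 29.12
position: [0.5002, -0.1291, 0.2281]
eef_rot: [0.62, 0.785, 0.001, 0.005]
wrist_force: [0.3, 0.1, 0.1]
width: 0.0722
```

Run:
```python
from h import *
st();snap('wrist');f=load('wrist');W=cloud('wrist');h=cv2.cvtColor(f['p'],cv2.COLOR_RGB2HSV)
m=((h[:,:,0]<6)|(h[:,:,0]>174))&(h[:,:,1]>200)&(W[:,:,2]>.071)&(W[:,:,2]<.09)&(f['d']>0);m[:170]=0;m[330:]=0;m[:,:290]=0;m[:,360:]=0
Q=W[m];print(len(Q),Q.mean(0),cv2.minAreaRect((Q[:,:2]*1000).astype(np.float32)))
p,d=snap('top');latch('top');cv2.imwrite('pics/top3.png',cv2.resize(p[140:350,140:490],None,fx=2.2,fy=2.2,interpolation=cv2.INTER_CUBIC)[:,:,::-1])
```

```text
29.125 [ 0.5002 -0.1291  0.2281] [[-0.232, 0.973, 0.009], [0.973, 0.232, -0.004], [-0.006, 0.008, -1.0]] F [0.3 0.1 0.1] T [-0.042 -0.138  0.057] w 0.0722 q [-0.41 -0.05  1.81  0.    1.38 -0.64]
544 [ 0.49877418 -0.12762142  0.07547632] ((498.9637451171875, -128.0544891357422), (10.731700897216797, 32.257652282714844), 13.007574081420898)
latch mark [258 249   5   6  23] [260.13043478 251.95652174] [0.06496588 0.00831332 0.09867784] ang 0.12727278427986966
```

View pics/top3.png

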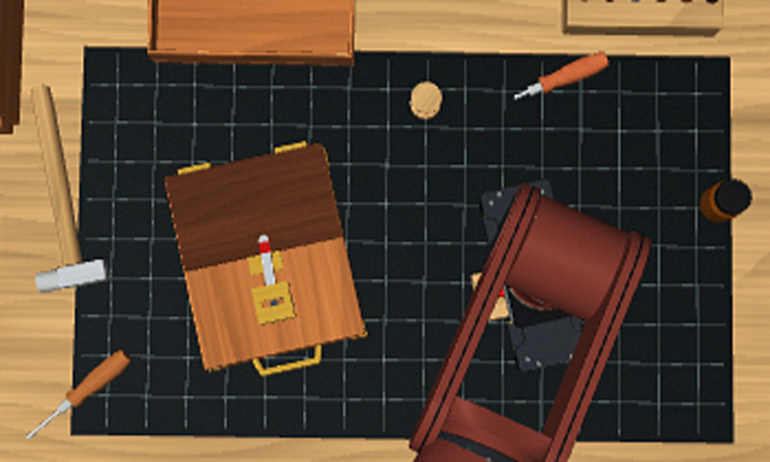

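```bash
python3 -c "
from h import *
print(env.sign_off())"
```

```text
the job is handed in; nothing more can be done
None
```

The chest is locked, the red key is back in its own rack slot and released, and the job was handed in at about 29 s of the 72 s allowed. The hand-in reported no verdict.

- **Insertion:** The key went into the keyhole without resistance until the collar met the plate, at about 6 N.
- **Turn:** I turned it clockwise about 68° until it met a hard stop. The torque about the key's axis peaked at about 0.27 N m, close to the 0.3 given as forcing. I backed off to about 0.19 N m for the final hold.
- **Return:** I turned the key back to home while it was still fully in and drew it out without resistance. In the rack its collar came down at 3.7 N before I let go.

Last checks:
- **Key:** The camera puts the key within about 0.4 mm of its start pose, with the handle top at 75.5 mm against 75.6 mm before and the yaw unchanged. I did not measure its tilt.
- **Latch:** After the key was drawn out, the wrist camera showed the latch turned about 0.74 rad from where it started, and the final top view shows it across the tongue. The top view's own angle read about 0.05 rad differently from the wrist camera's. It rests on only 23 pixels, so I trusted the wrist camera.
- **Other objects:** The spool, awl, edger, mallet and dye look unmoved in that view. The arm hid the black and blue keys, so I did not check those at the end.

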